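# Bring a rubber test button to the hardness tester with tongs

## Robot

A 6-joint arm with a two-finger parallel gripper is mounted at the origin on the work surface. World frame = base frame: x ahead of the robot, y to its left, z up, the work surface at z = 0. Lengths are in m, angles in degrees, forces in N, time in s.
With the tool pointing down it reaches from about 0.35 to 1 m from the base axis. Payload 7.1 kg.
Tool frame: the origin (TCP) lies between the finger pads; the fingertips stand 17 mm ahead of it and the grasp point (between the pads) lies 2 mm behind it (arm.tcp_to_tips is the z of the fingertips in the tool frame, in m); z points along the fingers, x is the direction in which the jaws open and shut, and the axes are right-handed (so a half turn about z gives the same grasp; the last joint's range is limited). The gripper opens to 85 mm and grips with 20 to 120 N. Pads are 22 mm wide; open, the fingers measure 114 mm over their backs; the gripper's body (76 mm by 85 mm) begins 54 mm behind the grasp point. The pads swing forward as they close: fully open they stand 13 mm farther back than shut.
Start: joints at [-73.052, 24.242, 93.386, -0, 62.372, -1.089], TCP at [0.194, -0.594, 0.218] pointing down, gripper open.
Joint ranges: [-172.04, 172.04], [-51.8, 120.97], [4.93, 147.93], [-75.15, 255.16], [6.16, 154.13], [-145.62, 145.62]. Speed limits (degrees/s): [136.94, 136.94, 172.46, 180, 180, 180].

## Interface

Orientations are given as a 3x3 rotation matrix whose columns are the frame's x, y, z axes.
In Python, from plant import arm gives the robot as it stands.
- The arm moves only by the tool jog_arm, never from a script. Its argument "targets" is a list of rows, each a list of 7 numbers: the turn, a rotation vector about the tool's x, y, z in degrees, then the shift along the tool's x, y, z in cm, then the opening in per cent of the stroke, from 0 (shut) to 100 (fully open). A call has exactly 8 rows; each row shifts and turns the pose as measured when the row begins, along the tool's axes as they then stand; what a row does not reach is not made up. A row lasts 1/8 s, in which the tool goes at most 62.5 mm and 10.7 degrees, less where a joint would pass 70% of its speed; a pose out of reach is approached as far as the arm can. A call is refused whole if a number of a shift passes 6.25 or a number of a turn 10.7, either way. A call with a gripper value outside its range is refused whole. The fingers move at their own pace and stop on an object; "squeeze" is the grip in N (left out, the last holds). Time passes only in rows, so rows that do not move let the fingers close, or fill a call up. It gives the time, the measured TCP pose, the force and the opening at its end, in the units of the state.
- arm.get_state(): the state, without advancing time (a new reading comes with each control period).
- arm.grab_frame(name): name is "scene" or "top" or "wrist"; returns a dict with "img" (400x640x3 uint8, red, green, blue), "z_map" (400x640 float32, m along the optical axis (not along the pixel's ray), 0 where there is no reading), "intrinsics" (3x3 intrinsics, pixels), "k1" (the pictures are not rectified: a ray, as slopes to the right and down, at radius r is drawn at 1 + k1 r^2 times it, then the intrinsics apply), "position" and "attitude" of the camera in the world. Camera axes: x right, y down, z forward; pixel columns grow to the right and rows downward; lengths in m; the calibration is good to about 2 mm. A picture is of the moment at which its call begins.
- arm.close_job(): hands the job in, once; it reports no verdict.
Trained networks look in a picture, given as the dict that the camera call returned (one of the last four; its "shot" number tells which), for a name from the list of things; names that differ only in an ending like _2 or _b are one class to them, and where a whole thing is asked for, a point or a joint stands for the part that bears it (a point fixed in the world has none). Each returns a list of dicts, best first, with "confidence" (0 to 1); they miss things now and then, are a little off and sometimes report something else, mostly with a low value. They report only what shows in the picture. A call takes as long as a camera call. They do not tell look-alikes from the thing itself.
- arm.cut_out(picture, name): "pixels" (400x640 bool, what is visible of it) and "extent" ([left, top, right, bottom] in pixels, round what is visible of it).
- arm.place_of(picture, name): "position" ([column, row] in pixels: a listed point, or the origin of a listed thing).
The state is a dict: "time": time; "q": joint angles; "joint_vel": joint speeds; "tau": joint torques, N m; "ee_pos": TCP position; "eef_rot": TCP orientation; "contact_force": force on the tool from outside, world axes, zero at the start; "wrist_torque": the same for the moment, N m; "width": finger opening in m.
Only numpy, scipy, OpenCV 4.12 (cv2) and the standard library are available. Lean on these libraries where they do the work, as an engineer would, in place of code of your own. Each camera call takes 0.05 s, during which the arm holds its last target. There are 200 camera calls.

## Task

Take the spring tongs, close them on the red rubber test button on the steel plate, and carry it in under the hardness tester's raised foot, centred over the round anvil. Finish while still holding it there in the tongs, level and still, clear above the anvil and clear below the foot. Only the tongs may touch the red button, neither it nor the tongs nor the robot may bump the tester, and the other buttons and the things on the desk stay where they are.

Things in the scene. Friction and masses are not known exactly. Their poses are not given: they have to be found in the camera images.
- tongs: steel spring tongs, 245 mm long, about 80 g, lying on their side, so the arms open and close horizontally. Origin: on the desk under the midpoint of the two black thumb plates; x along the tongs to the tips, y across (closing direction), z up. Arms pivot at x = -100 mm in a round bow reaching x = -116 mm. Pressed together at the plates, both arms close equally; let go, they spring open
- tongs_grip (a point): midpoint between the black thumb plates, the place to grip and near the centre of mass, 12 mm above the underside. Plates: 70 mm long, 24 mm high (from the underside up), 55 mm over their outer faces when open, as at the start. Each needs 3 N to start closing, 4.5 N with the pads 29 mm apart; a 20 N grip puts about 7 N on a button
- tongs_tip (a point): midpoint between the teal tip pads, 110 mm ahead of tongs_grip, 12 mm above the underside. Pads 36 mm long, 18 mm high; arms 20 mm high there, their lower edge 2 mm above the underside, pad and arm 5 mm thick. Pads 57 mm apart when open; 48 mm when the thumb plates are pinched to 50 mm; 29 mm (a button's width, arms parallel) at 41 mm
- red_mid (a point): centre (half-way up) of the red rubber test button, a disc 29 mm in diameter and 12.5 mm high, 9 to 17 g, lying flat on the steel plate; z up
- red_button: the same red button, origin at the centre of its underside, z up
- plate: steel specimen plate, fixed to the desk, 90 mm (x) by 200 mm (y), 6 mm thick, origin at its underside centre. The three buttons stand in a row along its own y axis, about 62 mm apart, in any order
- black_mid (a point): centre of the black button on the plate, same size: leave it where it is
- green_mid (a point): centre of the green button on the plate, same size: leave it where it is
- anvil (a point): centre of the top face of the tester's round steel anvil, 60 mm in diameter, 48 mm above the desk; axes as tester. The gap above it is open to the tester's front (-x), right (-y) and back
- foot (a point): centre of the underside of the tester's raised foot, 70 mm above the anvil on the same axis; a disc 19 mm in diameter under a stem 18 mm wide that reaches up to the dial at 152 mm above the desk
- tester: hardness tester fixed to the desk, 340 mm tall. Origin: on the desk under the anvil's centre; dial and front look to -x. Cream base x -60 to 70, y -53 to 103, 40 mm high; column 25 mm thick at y = 72 mm; dial 58 mm in diameter, x -14 to 10, centre z 181; clamp arm z 222 to 258, x -21 to 52, with a lever at y = -30; weight 55 mm in diameter above it
- calculator: black desk calculator, 150 by 85 by 20 mm: leave alone
- pen: blue ballpoint pen, 135 mm long: leave alone
- spectacles: spectacles with open temples, 140 by 125 by 42 mm: leave alone
- ref_block: round reference block, 46 mm in diameter, 12 mm high: leave alone
- jar: small jar with a white cap, 52 mm in diameter, 70 mm high: leave alone
- stapler: stapler, 150 mm long: leave alone
Things that resemble listed ones, but are neither listed nor needed, are in the scene too. There is more than one size of the plate; the job needs the largest.

How it is judged:
By the outcome, as a careful person would: the job done as asked, in the order asked, and still so for the second after the job is handed in, while the arm keeps its last pose, push and grip.
It also fails if it takes over 42 s, if anything falls off the work surface, if the arm or the gripper's body presses on something with over 40 N, if the wrist force passes 120 N, or if a joint passes its speed limit or range.

## Working session

There is one attempt and no reset: what is moved stays moved. The work goes in short steps, Python scripts to look and compute and a tool call to move; the robot and the scene stay as the last step left them, time stands still between calls to the robot, and variables do not carry over. Pictures are saved under pics/ and viewed, about 8 in all and at most 12, crops included, and the job is handed in when it is done.

Besides the shell and the picture viewer there is one more tool, called after ">>>" as name(argument=value, ...), one argument or row to a line, values as JSON. jog_arm: Moves the arm, as the interface text tells. Its arguments: {"type":"object","properties":{"targets":{"type":"array","items":{"type":"array","items":{"type":"number"}}},"squeeze":{"type":"number"}},"required":["targets"]}

```bash
mkdir -p pics; ls; cat > h.py <<'E'
import numpy as np, cv2
from plant import arm
def ray(f,px):
    K=np.array(f["intrinsics"]);d=np.array([(px[0]-K[0,2])/K[0,0],(px[1]-K[1,2])/K[1,1]])
    u=d.copy()
    for _ in range(20): u=d/(1+f["k1"]*(u@u))
    return np.array(f["attitude"])@np.array([u[0],u[1],1.])
def at_z(f,px,z):
    r=ray(f,px);p=np.array(f["position"]);return p+r*(z-p[2])/r[2]
def at_d(f,px):
    z=f["z_map"][int(round(px[1])),int(round(px[0]))];return np.array(f["position"])+ray(f,px)*z
def proj(f,P):
    K=np.array(f["intrinsics"]);c=np.array(f["attitude"]).T@(np.array(P)-np.array(f["position"]))
    u=c[:2]/c[2];u=u*(1+f["k1"]*(u@u));return K[:2,:2]@u+K[:2,2]
def cloud(f):
    K=np.array(f["intrinsics"]);h,w=f["z_map"].shape
    g=np.stack(np.meshgrid(np.arange(w),np.arange(h)),-1).reshape(-1,2).astype(float)
    d=(g-K[:2,2])/[K[0,0],K[1,1]];u=d.copy()
    for _ in range(15): u=d/(1+f["k1"]*(u**2).sum(1,keepdims=True))
    z=f["z_map"].reshape(-1,1);c=np.hstack([u*z,z])
    return (c@np.array(f["attitude"]).T+np.array(f["position"])).reshape(h,w,3)
def save(f,n): cv2.imwrite("pics/"+n,f["img"][:,:,::-1])
E
python3 - <<'E'
from h import *
for n in ["top","scene"]:
    f=arm.grab_frame(n);save(f,n+"1.png");print(n,f["position"],f["intrinsics"],f["k1"])
    for k in ["tongs_grip","tongs_tip","tongs","red_mid","black_mid","green_mid","plate","anvil","foot","tester"]:
        for r in arm.place_of(f,k)[:3]:
            print(k,round(r["confidence"],2),np.round(r["position"],1),at_d(f,r["position"]).round(3))
E
```

```text
pics
top [0.45346977 0.10404485 1.12383944] [[394.78754139   0.         320.52390964]
 [  0.         394.78754139 198.50059347]
 [  0.           0.           1.        ]] 0.010880538403730773
tongs_grip 0.78 [476.  220.3] [ 0.518 -0.341  0.001]
tongs_tip 0.77 [470.7 183. ] [ 0.626 -0.329 -0.001]
tongs 0.74 [476.2 221.4] [ 0.515 -0.342  0.001]
tongs 0.73 [340.1 182.1] [0.618 0.047 0.018]
red_mid 0.69 [402.1 141.5] [ 0.744 -0.133 -0.002]
red_mid 0.53 [338.5 183.6] [0.614 0.052 0.019]
red_mid 0.38 [166.3 229.2] [0.476 0.521 0.039]
black_mid 0.7 [337.5 184.3] [0.612 0.055 0.018]
black_mid 0.59 [315.3 182.4] [0.616 0.117 0.019]
green_mid 0.69 [314.4 182. ] [0.617 0.12  0.02 ]
green_mid 0.56 [477.2 220.7] [ 0.517 -0.345  0.   ]
green_mid 0.41 [357.  185.3] [ 0.61  -0.001  0.017]
plate 0.86 [391.4 249.9] [ 0.43  -0.1    0.005]
plate 0.85 [274.7 264.6] [0.383 0.226 0.005]
plate 0.71 [335.4 182.4] [0.617 0.061 0.017]
anvil 0.7 [245.7 191.4] [0.583 0.307 0.05 ]
anvil 0.21 [468.2 148.7] [ 0.722 -0.317  0.017]
foot 0.88 [241.5 185.7] [0.578 0.289 0.2  ]
tester 0.75 [246.  194.6] [0.574 0.306 0.0
[... 206 characters left out ...]
0.67 [203.1 301.7] [ 0.621 -0.324  0.001]
tongs 0.79 [179.6 278. ] [ 0.512 -0.346 -0.   ]
red_mid 0.42 [304.6 230.4] [0.616 0.05  0.017]
red_mid 0.33 [363.7 163.9] [0.589 0.307 0.136]
black_mid 0.49 [367.  220.7] [0.716 0.225 0.035]
black_mid 0.48 [321.3 215.4] [0.604 0.127 0.017]
green_mid 0.38 [288.1 241.3] [ 0.617 -0.014  0.019]
plate 0.88 [308.1 232.5] [0.627 0.056 0.012]
plate 0.82 [235.3 221.5] [ 0.45  -0.109  0.009]
plate 0.61 [308.1 160.8] [0.388 0.234 0.005]
anvil 0.71 [360.6 178.3] [0.581 0.313 0.044]
anvil 0.61 [181.6 275.8] [ 0.51  -0.338  0.001]
foot 0.7 [364.1 165.9] [0.591 0.308 0.127]
foot 0.24 [182.1 276.6] [ 0.515 -0.338  0.004]
tester 0.82 [362.1 186.6] [0.609 0.296 0.042]
```

```bash
python3 - <<'E'
import cv2,numpy as np
t=cv2.imread("pics/top1.png");s=cv2.imread("pics/scene1.png")
a=cv2.resize(t[100:300,140:540],None,fx=2,fy=2,interpolation=2)
cv2.imwrite("pics/top_c.png",a)
E
```

```text
(no output)
```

View pics/top_c.png

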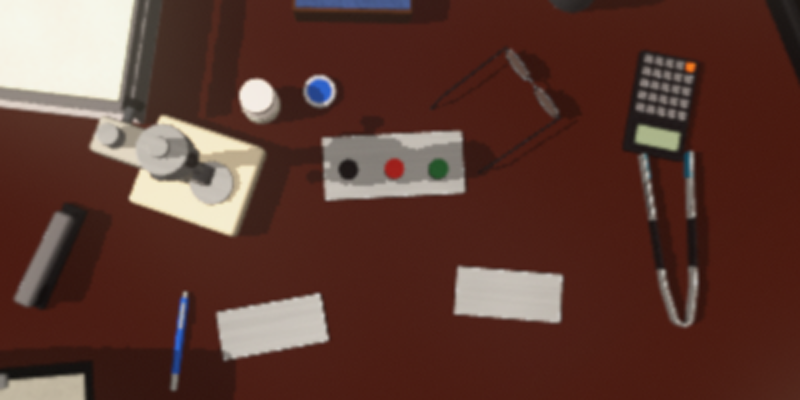

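View pics/scene1.png

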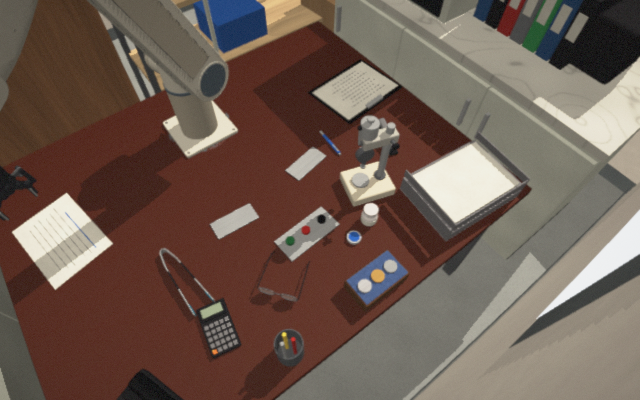

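Top crop (×2, offset 140,100): three plates. The largest is at crop (393,165), holding black (348,168), red (394,168) and green (438,168); the two blank plates at (272,327) and (508,294) are smaller. The tongs are at (672,240) with their tips just below the calculator, and the tester anvil is at (213,185). Red is the middle button, at about px (337,184).

```bash
python3 - <<'E'
from h import *
f=arm.grab_frame("top");C=cloud(f)
hsv=cv2.cvtColor(f["img"],cv2.COLOR_RGB2HSV)
def rect(m,lbl):
    P=C[m][:,:2].astype(np.float32);r=cv2.minAreaRect(P);print(lbl,len(P),np.round(r[0],4),np.round(r[1],4),round(r[2],1),cv2.boxPoints(r).round(3).tolist())
X,Y,Z=C[...,0],C[...,1],C[...,2]
near=lambda x,y,d:(abs(X-x)<d)&(abs(Y-y)<d)
m=near(.617,.055,.13)&(Z<.03)&(f["img"].min(2)>75)
n,l,st,c=cv2.connectedComponentsWithStats(m.astype(np.uint8));k=1+st[1:,4].argmax();rect(l==k,"plate")
m=near(.59,.33,.17)&(Z>.03)&(Z<.046)&(f["img"][...,0]>120);rect(m,"base")
m=near(.583,.307,.06)&(Z>.046)&(Z<.056);rect(m,"anvil")
u,v=slice(150,215),slice(290,380)
H=hsv;sub=np.zeros(m.shape,bool);sub[u,v]=1
red=sub&near(.612,.055,.02)&(H[...,1]>150)&(H[...,2]>110)
ys,xs=np.nonzero(red);print("red px",xs.mean(),ys.mean(),len(xs),at_z(f,(xs.mean(),ys.mean()),.0185))
for k in["tongs_grip","tongs_tip"]:
    r=arm.place_of(f,k)[0];print(k,at_z(f,r["position"],.012).round(4))
for k in ["red_mid","black_mid","green_mid"]:
    for r in arm.place_of(f,k)[:3]:
        print(k,round(r["confidence"],2),at_z(f,r["position"],.0125).round(4))
for n,z in [("anvil",.048),("foot",.118)]:
  print(n,at_z(f,arm.place_of(f,n)[0]["position"],z).round(4))
s=arm.get_state();print(s["time"],s["eef_rot"],s["ee_pos"],s["contact_force"],s["width"],arm.tcp_to_tips)
w=arm.grab_frame("wrist");R=np.array(s["eef_rot"]);print("wrist cam in tool",R.T@(np.array(w["position"])-s["ee_pos"]),(R.T@np.array(w["attitude"])).round(2).tolist(),w["intrinsics"][0][0])
E
```

```text
plate 2009 [0.6205 0.057 ] [0.0946 0.2035] 4.0 [[0.5659999847412109, 0.1550000011920929], [0.5799999833106995, -0.04800000041723251], [0.675000011920929, -0.04100000113248825], [0.6610000133514404, 0.16200000047683716]]
base 1711 [0.6411 0.3342] [0.1868 0.2152] 73.2 [[0.5109999775886536, 0.2759999930858612], [0.7170000076293945, 0.21400000154972076], [0.7710000276565552, 0.3930000066757202], [0.5649999976158142, 0.45500001311302185]]
anvil 204 [0.5806 0.3058] [0.0502 0.0581] 47.6 [[0.5419999957084656, 0.3070000112056732], [0.5849999785423279, 0.2680000066757202], [0.6190000176429749, 0.3050000071525574], [0.5759999752044678, 0.3440000116825104]]
red px 336.8939393939394 183.92424242424244 66 [0.61256438 0.05635877 0.0185    ]
tongs_grip [ 0.5212 -0.3429  0.012 ]
tongs_tip [ 0.6229 -0.322   0.012 ]
red_mid 0.74 [0.7011 0.2473 0.0125]
red_mid 0.46 [0.6248 0.0506 0.0125]
black_mid 0.72 [0.585  0.3129 0.0125]
black_mid 0.5 [0.6239 0.1094 0.0125]
green_mid 0.51 [ 0.6108 -0.0099  0.0125]
anvil [0.5892 0.3154 0.048 ]
foot [0.5857 0.3095 0.118 ]
1.5 [[ 3.09642396e-01 -9.50853083e-01  2.41837802e-05]
 [-9.50853083e-01 -3.09642396e-01  1.24283937e-05]
 [-4.32925287e-06 -2.68435796e-05 -1.00000000e+00]] [ 0.19354113 -0.59425077  0.2179279 ] [-0.56684436 -0.31771379 -0.15792816] 0.08562486014987994 0.017
wrist cam in tool [ 9.73970731e-06 -6.99376459e-02 -1.55480958e-01] [[1.0, -0.0, 0.0], [0.0, 0.96, 0.28], [-0.0, -0.28, 0.96]] 281.70980248471807
```

>>> jog_arm(
  targets=[
    [0,0,0,-2.0,-5.5,0,100],
    [0,0,0,-2.0,-5.5,0,100],
    [0,0,0,-2.0,-5.5,0,100],
    [0,0,0,-2.0,-5.5,0,100],
    [0,0,0,-2.0,-5.5,0,100],
    [0,0,0,-2.0,-5.5,0,100],
    [0,0,0,-2.0,-5.5,0,100],
    [0,0,10.5,0,0,0,100],
  ],
  squeeze=20,
)

```text
time: 2.55
ee_pos: [0.5269, -0.3365, 0.2187]
eef_rot: [[0.124, -0.992, 0.003], [-0.992, -0.124, -0.004], [0.004, -0.003, -1.0]]
contact_force: [-1.4, -0.1, 0.7]
width: 0.0856
```

```bash
cat >> h.py <<'E'
def togo(pos,ax,zt=(0,0,-1)):
    """shift (cm, tool axes) and yaw turn to bring TCP to pos with tool -y along heading ax(deg)"""
    s=arm.get_state();R=np.array(s["eef_rot"]);d=R.T@(np.array(pos)-s["ee_pos"])*100
    a=np.radians(ax);y=-np.array([np.cos(a),np.sin(a),0]);z=np.array([0,0,-1.]);T=np.stack([np.cross(y,z),y,z],1)
    rv=np.degrees(cv2.Rodrigues(R.T@T)[0].ravel())
    print("t",round(s["time"],2),"pos",np.round(s["ee_pos"],4),"shift cm",d.round(2),"turn",rv.round(2),"F",np.round(s["contact_force"],1),"w",round(s["width"],4))
E
python3 - <<'E'
from h import *
togo((.521,-.342,.218),6)
f=arm.grab_frame("wrist");save(f,"w1.png")
for k in["tongs_grip","tongs_tip"]:
    for r in arm.place_of(f,k)[:2]:print(k,r["confidence"],r["position"],at_z(f,r["position"],.012).round(4))
E
```

```text
t 2.55 pos [ 0.5269 -0.3365  0.2187] shift cm [0.47 0.65 0.07] turn [-0.15 -0.22  1.1 ] F [-1.4 -0.1  0.7] w 0.0856
```

View pics/w1.png

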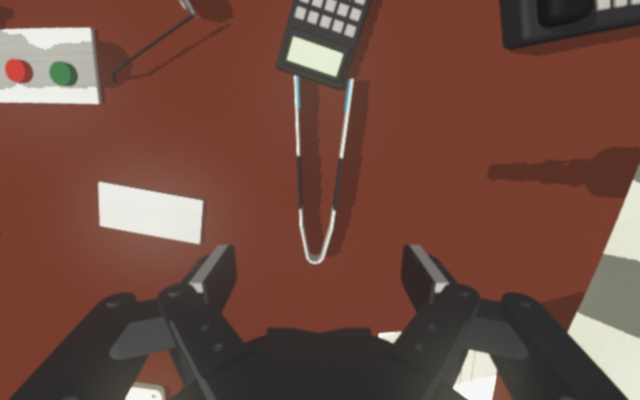

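The wrist view shows the tong tips at (297,77)/(350,80), just short of the calculator. The black plates are at x≈300/339, rows 157–210, and the bow is at (315,262).

```bash
python3 - <<'E'
from h import *
f=arm.grab_frame("wrist");g=f["img"].astype(int)
for p,z in [((297,77),.022),((350,80),.022),((298.5,157),.024),((343,157),.024),((300,210),.024),((334.5,210),.024),((315,264),.02),((315,264),.0)]:
    print(p,at_z(f,p,z).round(4))
m=np.array([at_z(f,p,.022)[:2] for p in [(297,77),(350,80)]]).mean(0)
b=at_z(f,(315,264),.012)[:2];d=m-b;print("len",np.linalg.norm(d),"heading",np.degrees(np.arctan2(d[1],d[0])),"grip",b+d/np.linalg.norm(d)*.116)
im=cv2.resize(f["img"][55:275,240:400],None,fx=3.6,fy=2.7,interpolation=cv2.INTER_CUBIC)
cv2.imwrite("pics/w2.png",im[:,:,::-1])
E
```

```text
(297, 77) [ 0.6351 -0.3013  0.022 ]
(350, 80) [ 0.6397 -0.3631  0.022 ]
(298.5, 157) [ 0.5425 -0.3132  0.024 ]
(343, 157) [ 0.5494 -0.3681  0.024 ]
(300, 210) [ 0.4738 -0.3226  0.024 ]
(334.5, 210) [ 0.4794 -0.3674  0.024 ]
(315, 264) [ 0.3953 -0.352   0.02  ]
(315, 264) [ 0.3841 -0.3533  0.    ]
len 0.24737017338487663 heading 4.718248644650976 grip [ 0.50644885 -0.34300614]
```

View pics/w2.png

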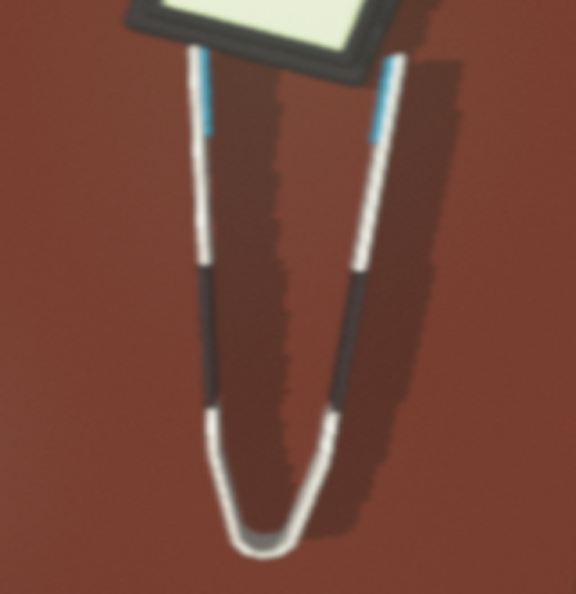

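Measured length is 247 mm (245 given), heading ≈4.8° and grip ≈(0.510, −0.343). The left tip is only about 2 mm from the calculator, so I'll pinch only slightly, then lift and back off before pinching further.

>>> jog_arm(
  targets=[
    [-0.15,-0.2,2.3,0.43,1.77,0,100],
    [0,0,0,0,0,4.5,100],
    [0,0,0,0,0,4.5,100],
    [0,0,0,0,0,4.5,100],
    [0,0,0,0,0,3,100],
    [0,0,0,0,0,0,100],
    [0,0,0,0,0,0,100],
    [0,0,0,0,0,0,100],
  ],
)

```text
time: 3.75
ee_pos: [0.4974, -0.3558, 0.0544]
eef_rot: [[0.077, -0.997, 0.002], [-0.997, -0.077, -0.004], [0.004, -0.002, -1.0]]
contact_force: [0.2, -0.3, 0.2]
width: 0.0856
```

```bash
python3 - <<'E'
from h import *
togo((.510,-.343,.019),4.8)
E
```

```text
t 3.75 pos [ 0.4974 -0.3558  0.0544] shift cm [-1.19 -1.34  3.53] turn [-0.09 -0.25 -0.36] F [ 0.2 -0.3  0.2] w 0.0856
```

>>> jog_arm(
  targets=[
    [-0.1,-0.2,-0.3,-1.2,-1.3,0,100],
    [0,0,0,0,0,0,100],
    [0,0,0,0,0,0,100],
    [0,0,0,0,0,2.0,100],
    [0,0,0,0,0,0,100],
    [0,0,0,0,0,0,100],
    [0,0,0,0,0,0,100],
    [0,0,0,0,0,0,100],
  ],
)

```text
time: 4.75
ee_pos: [0.5116, -0.3424, 0.035]
eef_rot: [[0.084, -0.996, 0.002], [-0.996, -0.084, -0.003], [0.003, -0.002, -1.0]]
contact_force: [0.8, -0.2, 0.4]
width: 0.0854
```

```bash
python3 - <<'E'
from h import *
togo((.510,-.343,.019),4.8)
E
```

```text
t 4.75 pos [ 0.5116 -0.3424  0.035 ] shift cm [0.05 0.17 1.6 ] turn [-0.13 -0.15  0.01] F [ 0.8 -0.2  0.4] w 0.0854
```

>>> jog_arm(
  targets=[
    [-0.1,-0.1,0,0,0.15,1.5,100],
    [0,0,0,0,0,0,100],
    [0,0,0,0,0,0,70],
    [0,0,0,0,0,0,70],
    [0,0,0,0,0,0,66],
    [0,0,0,0,0,0,64],
    [0,0,0,0,0,0,64],
    [0,0,0,0,0,0,64],
  ],
)

```text
time: 5.75
ee_pos: [0.5104, -0.3428, 0.0195]
eef_rot: [[0.084, -0.996, 0.001], [-0.996, -0.084, -0.001], [0.001, -0.001, -1.0]]
contact_force: [0.9, -0.7, 0.3]
width: 0.0543
```

```bash
python3 - <<'E'
from h import *
togo((.510,-.343,.019),4.8)
f=arm.grab_frame("wrist");save(f,"w3.png")
E
```

```text
t 5.75 pos [ 0.5104 -0.3428  0.0195] shift cm [0.02 0.04 0.05] turn [-0.07 -0.08  0.  ] F [ 0.9 -0.7  0.3] w 0.0543
```

View pics/w3.png

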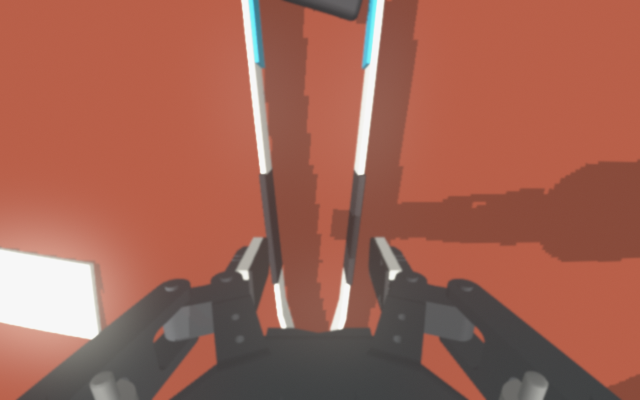

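```bash
python3 - <<'E'
from h import *
f=arm.grab_frame("wrist");s=arm.get_state();R=np.array(s["eef_rot"]);p=np.array(s["ee_pos"])
for y in(-.035,0,.035):
  for x in (-.0275,0,.0275):
    q=p+R@[x,y,0];q[2]=.024;print(y,x,proj(f,q).round(1))
for px in [(262,175),(363,175),(273,280),(348,280)]:
    print(px,(R.T@(at_z(f,px,.024)-p)*1000).round(1))
E
```

```text
-0.035 -0.0275 [267.5 182.7]
-0.035 0 [317.5 182.6]
-0.035 0.0275 [367.4 182.5]
0 -0.0275 [270.6 241.1]
0 0 [317.6 241. ]
0 0.0275 [364.5 240.8]
0.035 -0.0275 [273.5 292.5]
0.035 0 [317.7 292.4]
0.035 0.0275 [361.8 292.2]
(262, 175) [-30.3 -39.3  -4.6]
(363, 175) [ 24.9 -39.2  -4.5]
(273, 280) [-27.4  26.1  -4.6]
(348, 280) [18.6 26.2 -4.6]
```

>>> jog_arm(
  targets=[
    [0,0,0,0,0,0,75],
    [0,0,0,0,0,0,75],
    [0,0,1.2,-0.35,-0.6,0.05,75],
    [0,0,0,0,0,0,75],
    [0,0,0,0,0,0,66],
    [0,0,0,0,0,0,63],
    [0,0,0,0,0,0,63],
    [0,0,0,0,0,0,63],
  ],
)

```text
time: 6.85
ee_pos: [0.5165, -0.3384, 0.0189]
eef_rot: [[0.061, -0.998, 0.001], [-0.998, -0.061, -0.001], [0.001, -0.001, -1.0]]
contact_force: [-0.3, 0.8, -0.3]
width: 0.0539
```

```bash
python3 - <<'E'
from h import *
togo((.516,-.339,.019),3.6)
f=arm.grab_frame("wrist");save(f,"w4.png")
E
```

```text
t 6.85 pos [ 0.5165 -0.3384  0.0189] shift cm [ 0.06  0.05 -0.01] turn [-0.06 -0.08 -0.07] F [-0.3  0.8 -0.3] w 0.0539
```

View pics/w4.png

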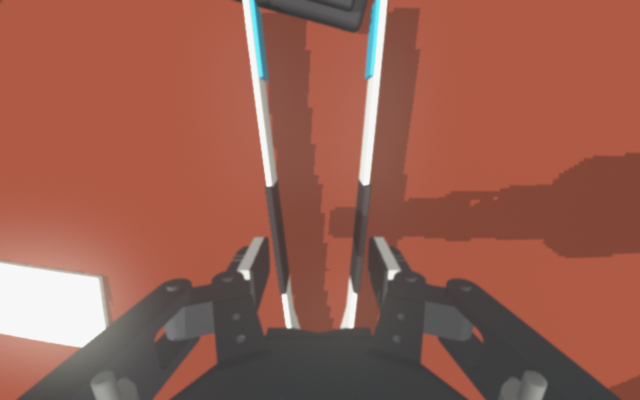

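Plates are now centred at rows 185–293. The right tip lies beside the calculator corner (360,28), so before pinching I'll draw the tongs straight back along their own axis at this light grip.

>>> jog_arm(
  targets=[
    [0,0,0,0,0,0,62.5],
    [0,0,0,0,0,0,62.5],
    [0,0,0,0,0.5,0,62.5],
    [0,0,0,0,0.5,0,62.5],
    [0,0,0,0,0.5,0,62.5],
    [0,0,0,0,0.5,0,62.5],
    [0,0,0,0,0.5,0,62.5],
    [0,0,0,0,0,0,62.5],
  ],
)

```text
time: 7.9
ee_pos: [0.4891, -0.3401, 0.0188]
eef_rot: [[0.061, -0.998, 0.001], [-0.998, -0.061, -0.001], [0.001, -0.001, -1.0]]
contact_force: [-0.1, -0.1, 0.4]
width: 0.0535
```

```bash
python3 - <<'E'
from h import *
togo((.516,-.339,.019),3.6)
f=arm.grab_frame("wrist");save(f,"w5.png")
a=cv2.imread("pics/w4.png");b=cv2.imread("pics/w5.png")
for i in (a,b):
    h=cv2.cvtColor(i,cv2.COLOR_BGR2HSV);m=(h[...,0]>85)&(h[...,0]<105)&(h[...,1]>120)&(h[...,2]>80);m[120:]=0
    for sl in (slice(0,320),slice(320,640)):
        y,x=np.nonzero(m[:,sl]);print(x.min()+sl.start,x.max()+sl.start,y.min(),y.max(),len(x)) if len(x) else 0
cv2.imwrite("pics/w5c.png",np.hstack([a[:310,200:440],b[:310,200:440]]))
E
```

```text
t 7.9 pos [ 0.4891 -0.3401  0.0188] shift cm [ 0.06 -2.69 -0.01] turn [-0.03 -0.06 -0.1 ] F [-0.1 -0.1  0.4] w 0.0535
250 263 0 76 460
366 379 0 77 493
255 264 0 25 155
368 376 0 24 141
```

View pics/w5c.png

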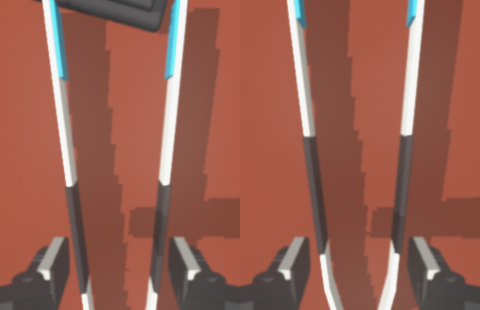

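The tongs did not follow, so the pads are not yet in contact. I'll go back forward and close a little further, watching the teal tips for movement.

>>> jog_arm(
  targets=[
    [0,0,0,0,-0.9,0,63],
    [0,0,0,0,-0.9,0,63],
    [0,0,0,0,-0.9,0,63],
    [0,0,0,0,0,0,63],
    [0,0,0,0,0,0,61.5],
    [0,0,0,0,0,0,61],
    [0,0,0,0,0,0,61],
    [0,0,0,0,0,0,61],
  ],
)

```text
time: 8.95
ee_pos: [0.519, -0.3383, 0.0189]
eef_rot: [[0.062, -0.998, 0.001], [-0.998, -0.062, -0.001], [0.002, -0.001, -1.0]]
contact_force: [0.3, -0.5, -0.3]
width: 0.0523
```

```bash
cat >> h.py <<'E'
def teal(f):
    h=cv2.cvtColor(f["img"],cv2.COLOR_RGB2HSV);m=(h[...,0]>85)&(h[...,0]<105)&(h[...,1]>120)&(h[...,2]>80);m[140:]=0
    o=[]
    for r in (20,40,60):
        x=np.nonzero(m[r])[0];o.append((r,x[x<320].mean().round(1) if (x<320).any() else None,x[x>320].mean().round(1) if (x>320).any() else None))
    print("teal",o)
def plates(f):
    "outer edges of the dark plates (mm in tool frame, top at 5 mm above TCP)"
    s=arm.get_state();R=np.array(s["eef_rot"]);p=np.array(s["ee_pos"]);v=f["img"].max(2)
    print("row215",v[215,255:290].tolist(),v[215,345:380].tolist())
E
python3 - <<'E'
from h import *
togo((.516,-.339,.019),3.6)
f=arm.grab_frame("wrist");save(f,"w6.png");teal(f);plates(f)
f["img"]=cv2.imread("pics/w4.png")[:,:,::-1];teal(f);plates(f)
E
```

```text
t 8.95 pos [ 0.519  -0.3383  0.0189] shift cm [ 0.06  0.31 -0.01] turn [-0.07 -0.09 -0.06] F [ 0.3 -0.5 -0.3] w 0.0523
teal [(20, np.float64(256.0), np.float64(374.0)), (40, np.float64(258.0), np.float64(372.0)), (60, np.float64(259.0), np.float64(370.5))]
row215 [174, 174, 174, 173, 174, 174, 174, 174, 174, 173, 173, 172, 162, 137, 112, 101, 100, 99, 94, 86, 79, 76, 75, 75, 75, 80, 100, 122, 131, 132, 133, 132, 132, 133, 132] [133, 133, 133, 134, 133, 133, 133, 132, 132, 123, 105, 84, 75, 74, 74, 75, 77, 82, 86, 89, 92, 94, 98, 111, 126, 133, 133, 133, 133, 132, 133, 133, 133, 133, 133]
teal [(20, np.float64(256.0), np.float64(374.0)), (40, np.float64(258.0), np.float64(372.0)), (60, np.float64(260.0), np.float64(370.5))]
row215 [173, 173, 173, 173, 173, 173, 173, 173, 173, 173, 172, 171, 165, 143, 115, 100, 100, 99, 95, 88, 80, 76, 74, 75, 75, 77, 91, 114, 127, 131, 132, 131, 132, 131, 131] [132, 132, 132, 132, 132, 132, 132, 132, 130, 119, 98, 80, 73, 73, 73, 74, 78, 86, 93, 97, 98, 100, 103, 115, 127, 131, 132, 132, 132, 131, 132, 132, 132, 132, 132]
```

```bash
python3 - <<'E'
from h import *
f=arm.grab_frame("wrist");C=cloud(f);s=arm.get_state();R=np.array(s["eef_rot"]);p=np.array(s["ee_pos"])
T=((C-p)@R*1000)
for r in (215,241,255,265,275):
    print(r,[(c,*T[r,c].round(0).astype(int).tolist()) for c in list(range(240,292,4))+list(range(348,400,4))])
cv2.imwrite("pics/w6c.png",cv2.resize(f["img"][190:310,220:420],None,fx=4,fy=4,interpolation=cv2.INTER_CUBIC)[:,:,::-1])
E
```

```text
215 [(240, -51, -8, 18), (244, -49, -8, 19), (248, -46, -7, 20), (252, -43, -8, 19), (256, -41, -7, 20), (260, -38, -8, 19), (264, -35, -7, 20), (268, -28, -16, -4), (272, -26, -16, -5), (276, -24, -15, -1), (280, -24, -10, 13), (284, -22, -7, 20), (288, -19, -8, 19), (348, 20, -8, 19), (352, 23, -8, 19), (356, 25, -9, 15), (360, 25, -14, 0), (364, 26, -16, -4), (368, 29, -16, -4), (372, 36, -8, 19), (376, 39, -7, 19), (380, 41, -8, 18), (384, 44, -7, 20), (388, 47, -7, 20), (392, 49, -8, 19), (396, 52, -7, 20)]
241 [(240, -53, 11, 20), (244, -50, 11, 19), (248, -47, 11, 20), (252, -45, 11, 20), (256, -31, -10, -26), (260, -29, -10, -26), (264, -27, -10, -26), (268, -25, -9, -23), (272, -27, 0, -5), (276, -24, 0, -4), (280, -23, 3, 2), (284, -22, 10, 16), (288, -20, 11, 19), (348, 21, 11, 20), (352, 23, 11, 19), (356, 24, 4, 5), (360, 25, -1, -6), (364, 27, 0, -5), (368, 27, -6, -19), (372, 27, -10, -26), (376, 29, -10, -26), (380, 31, -10, -26), (384, 45, 11, 20), (388, 48, 11, 19), (392, 51, 11, 20), (396, 53, 12, 20)]
255 [(240, -37, -6, -33), (244, -36, -6, -33), (248, -31, -10, 
[... 824 characters left out ...]
2, 30, 20), (368, 27, 6, -22), (372, 27, 0, -33), (376, 27, -5, -41), (380, 26, -10, -50), (384, 28, -10, -51), (388, 30, -10, -51), (392, 32, -10, -50), (396, 35, -6, -43)]
275 [(240, -30, -11, -59), (244, -29, -11, -59), (248, -29, -7, -53), (252, -27, -7, -54), (256, -26, -7, -52), (260, -26, -2, -45), (264, -26, 3, -36), (268, -26, 9, -27), (272, -32, 37, 19), (276, -29, 38, 20), (280, -23, 22, -5), (284, -21, 26, 0), (288, -20, 35, 15), (348, 21, 37, 19), (352, 22, 30, 7), (356, 23, 23, -5), (360, 26, 23, -4), (364, 33, 37, 19), (368, 27, 11, -25), (372, 27, 4, -35), (376, 26, -2, -44), (380, 27, -5, -50), (384, 28, -7, -53), (388, 29, -8, -55), (392, 29, -11, -60), (396, 31, -11, -59)]
```

View pics/w6c.png

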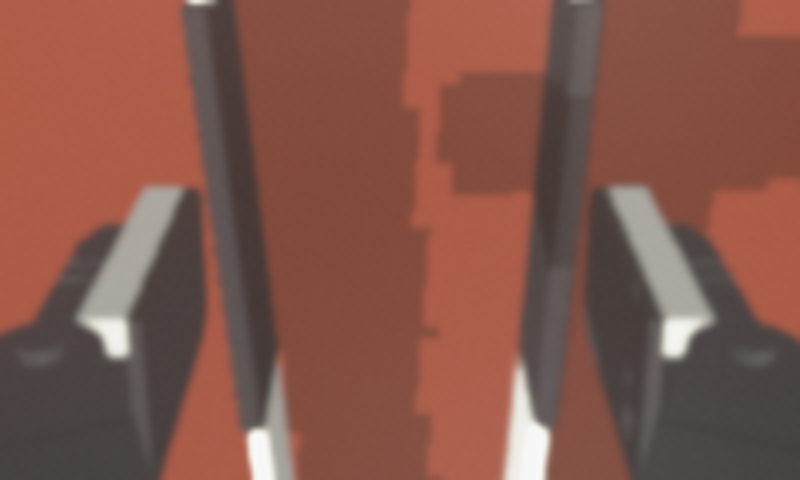

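The depth map and the finger width (22 mm measured at that depth) put the fingertips about 2 cm *behind* the TCP, above the plates. The stated value is 17 mm ahead of it, and at 52 mm opening there was no contact. I'll open slightly and go down in small steps, watching the force.

>>> jog_arm(
  targets=[
    [0,0,0,0.0,0.25,0,72],
    [0,0,0,0,0,0,72],
    [0,0,0,0,0,0.2,72],
    [0,0,0,0,0,0.2,72],
    [0,0,0,0,0,0.2,72],
    [0,0,0,0,0,0,72],
    [0,0,0,0,0,0,72],
    [0,0,0,0,0,0,72],
  ],
)

```text
time: 10.05
ee_pos: [0.5163, -0.3384, 0.0123]
eef_rot: [[0.062, -0.998, 0.001], [-0.998, -0.062, -0.001], [0.001, -0.001, -1.0]]
contact_force: [0.3, -0.3, -0.3]
width: 0.0615
```

```bash
python3 - <<'E'
from h import *
togo((.516,-.339,.012),3.6)
f=arm.grab_frame("wrist");C=cloud(f);s=arm.get_state();R=np.array(s["eef_rot"]);p=np.array(s["ee_pos"])
T=((C-p)@R*1000)
for r in (241,255,265):
    print(r,[(c,*T[r,c].round(0).astype(int).tolist()) for c in list(range(246,286,2))])
f=arm.grab_frame("scene")
q=proj(f,p);print(q)
x,y=int(q[0]),int(q[1]);cv2.imwrite("pics/s2.png",cv2.resize(f["img"][max(0,y-60):y+50,max(0,x-70):x+70],None,fx=5,fy=5,interpolation=cv2.INTER_CUBIC)[:,:,::-1])
E
```

```text
t 10.05 pos [ 0.5163 -0.3384  0.0123] shift cm [0.06 0.03 0.03] turn [-0.07 -0.08 -0.06] F [ 0.3 -0.3 -0.3] w 0.0615
241 [(246, -36, -10, -27), (248, -35, -10, -25), (250, -34, -10, -26), (252, -33, -10, -25), (254, -32, -10, -26), (256, -31, -10, -25), (258, -30, -9, -24), (260, -30, -7, -19), (262, -36, 8, 13), (264, -35, 8, 13), (266, -34, 8, 13), (268, -32, 8, 13), (270, -27, -3, -12), (272, -26, -3, -11), (274, -24, -3, -11), (276, -23, -2, -10), (278, -23, -1, -6), (280, -23, 2, 0), (282, -22, 5, 6), (284, -22, 8, 14)]
255 [(246, -32, -10, -41), (248, -31, -10, -41), (250, -31, -10, -41), (252, -30, -9, -39), (254, -30, -6, -34), (256, -30, -5, -31), (258, -30, -3, -27), (260, -30, 0, -22), (262, -37, 18, 13), (264, -36, 18, 12), (266, -34, 18, 13), (268, -33, 18, 13), (270, -32, 19, 13), (272, -26, 6, -11), (274, -25, 6, -11), (276, -24, 6, -11), (278, -23, 6, -11), (280, -22, 9, -6), (282, -22, 12, 1), (284, -22, 15, 7)]
265 [(246, -30, -9, -49), (248, -31, -7, -44), (250, -31, -5, -41), (252, -31, -4, -39), (254, -30, -2, -36), (256, -31, 1, -31), (258, -30, 3, -27), (260, -30, 5, -24), (262, -30, 7, -20), (264, -36, 26, 13), (266, -35, 25, 12), (268, -33, 26, 13), (270, -32, 25, 12), (272, -31, 26, 13), (274, -25, 12, -11), (276, -24, 12, -11), (278, -23, 12, -11), (280, -22, 13, -9), (282, -22, 16, -4), (284, -21, 20, 3)]
[181.43663021 276.02485656]
```

View pics/s2.png

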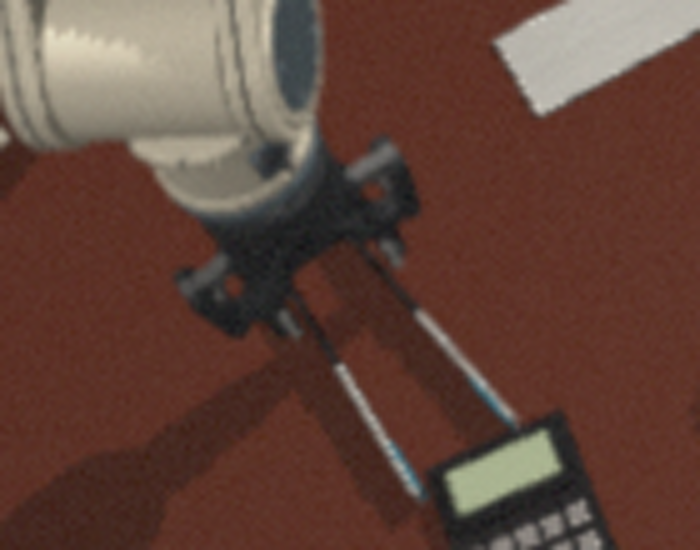

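The tips are still at tool z ≈ −20 mm with no contact, so I'll keep stepping down.

>>> jog_arm(
  targets=[
    [0,0,0,0,0,0.1,72],
    [0,0,0,0,0,0.1,72],
    [0,0,0,0,0,0.1,72],
    [0,0,0,0,0,0.1,72],
    [0,0,0,0,0,0.1,72],
    [0,0,0,0,0,0.1,72],
    [0,0,0,0,0,0,72],
    [0,0,0,0,0,0,72],
  ],
)

```text
time: 11.15
ee_pos: [0.5163, -0.3384, 0.0059]
eef_rot: [[0.062, -0.998, 0.001], [-0.998, -0.062, -0.001], [0.001, -0.001, -1.0]]
contact_force: [-1.8, 0.3, 0.2]
width: 0.0613
```

>>> jog_arm(
  targets=[
    [0,0,0,0,0,0.2,72],
    [0,0,0,0,0,0.2,72],
    [0,0,0,0,0,0.2,72],
    [0,0,0,0,0,0.2,72],
    [0,0,0,0,0,0.2,72],
    [0,0,0,0,0,0.2,72],
    [0,0,0,0,0,0,72],
    [0,0,0,0,0,0,72],
  ],
)

```text
time: 12.15
ee_pos: [0.5163, -0.3385, -0.0071]
eef_rot: [[0.062, -0.998, 0.001], [-0.998, -0.062, -0.001], [0.001, -0.001, -1.0]]
contact_force: [-0.4, -0.3, 1.5]
width: 0.0613
```

```bash
python3 - <<'E'
from h import *
togo((.516,-.339,-.012),3.6)
f=arm.grab_frame("wrist");save(f,"w7.png");C=cloud(f);s=arm.get_state();R=np.array(s["eef_rot"]);p=np.array(s["ee_pos"])
T=((C-p)@R*1000)
for r in (241,255,265):
    print(r,[(c,*T[r,c].round(0).astype(int).tolist()) for c in list(range(252,286,2))+list(range(346,386,2))])
E
```

```text
t 12.15 pos [ 0.5163 -0.3385 -0.0071] shift cm [0.05 0.04 0.49] turn [-0.06 -0.08 -0.06] F [-0.4 -0.3  1.5] w 0.0613
241 [(252, -33, -9, -24), (254, -32, -10, -26), (256, -31, -9, -25), (258, -30, -10, -25), (260, -30, -7, -20), (262, -27, -13, -32), (264, -26, -12, -31), (266, -25, -12, -31), (268, -24, -12, -30), (270, -24, -10, -26), (272, -24, -8, -21), (274, -23, -6, -18), (276, -23, -3, -11), (278, -23, -1, -6), (280, -22, -1, -7), (282, -21, -1, -7), (284, -19, -1, -6), (346, 16, -1, -6), (348, 18, -1, -6), (350, 19, -1, -7), (352, 20, -1, -6), (354, 21, -1, -7), (356, 22, -1, -6), (358, 24, 0, -5), (360, 24, -2, -9), (362, 24, -5, -15), (364, 24, -7, -20), (366, 24, -10, -26), (368, 25, -11, -29), (370, 26, -12, -30), (372, 26, -12, -30), (374, 27, -12, -31), (376, 34, -1, -6), (378, 31, -8, -21), (380, 31, -10, -26), (382, 32, -10, -26), (384, 33, -10, -26)]
255 [(252, -30, -8, -38), (254, -30, -6, -34), (256, -30, -5, -31), (258, -30, -2, -26), (260, -30, 0, -21), (262, -33, 8, -7), (264, -26, -4, -30), (266, -25, -4, -30), (268, -24, -5, -31), (270, -23, -4, -30), (272, -2
[... 543 characters left out ...]
4, -30, -2, -35), (256, -30, 0, -32), (258, -31, 3, -27), (260, -30, 5, -23), (262, -30, 8, -19), (264, -27, 1, -30), (266, -26, 1, -30), (268, -25, 1, -31), (270, -24, 1, -30), (272, -23, 1, -30), (274, -23, 4, -25), (276, -22, 6, -21), (278, -22, 10, -15), (280, -22, 13, -9), (282, -21, 14, -7), (284, -20, 15, -7), (346, 17, 15, -7), (348, 18, 15, -7), (350, 19, 15, -6), (352, 21, 16, -5), (354, 21, 14, -7), (356, 23, 15, -6), (358, 23, 12, -11), (360, 23, 8, -18), (362, 23, 5, -23), (364, 24, 4, -26), (366, 24, 1, -31), (368, 25, 1, -30), (370, 26, 1, -31), (372, 27, 1, -31), (374, 33, 14, -7), (376, 32, 7, -20), (378, 31, 4, -26), (380, 31, 2, -30), (382, 31, 0, -33), (384, 31, -3, -37)]
```

The plate tops are now level with the finger pads, with about 11 mm overlap. I'll go down 7 mm more, pinch lightly and draw back.

>>> jog_arm(
  targets=[
    [0,0,0,0,0,0.35,72],
    [0,0,0,0,0,0.3,72],
    [0,0,0,0,0,0,66],
    [0,0,0,0,0,0,64],
    [0,0,0,0,0,0,63.2],
    [0,0,0,0,0,0,63.2],
    [0,0,0,0,0,0,63.2],
    [0,0,0,0,0,0,63.2],
  ],
)

```text
time: 13.2
ee_pos: [0.5165, -0.3385, -0.0136]
eef_rot: [[0.062, -0.998, 0.002], [-0.998, -0.062, -0.002], [0.002, -0.001, -1.0]]
contact_force: [0.4, -0.0, 1.2]
width: 0.0537
```

>>> jog_arm(
  targets=[
    [0,0,0,0,0.5,0,63.2],
    [0,0,0,0,0.5,0,63.2],
    [0,0,0,0,0.5,0,63.2],
    [0,0,0,0,0.5,0,63.2],
    [0,0,0,0,0.5,0,63.2],
    [0,0,0,0,0,0,63.2],
    [0,0,0,0,0,0,60],
    [0,0,0,0,0,0,60],
  ],
)

```text
time: 14.2
ee_pos: [0.4898, -0.3405, -0.0133]
eef_rot: [[0.061, -0.998, 0.002], [-0.998, -0.061, -0.002], [0.002, -0.002, -1.0]]
contact_force: [-1.1, -0.1, 0.9]
width: 0.0514
```

```bash
python3 - <<'E'
from h import *
togo((.516,-.339,-.014),3.6)
f=arm.grab_frame("wrist");save(f,"w8.png")
a=cv2.imread("pics/w7.png");b=cv2.imread("pics/w8.png")
cv2.imwrite("pics/w8c.png",np.hstack([a[:320,190:450],b[:320,190:450]]))
E
```

```text
t 14.2 pos [ 0.4898 -0.3405 -0.0133] shift cm [ 0.01 -2.62  0.08] turn [-0.12 -0.12 -0.08] F [-1.1 -0.1  0.9] w 0.0514
```

View pics/w8c.png

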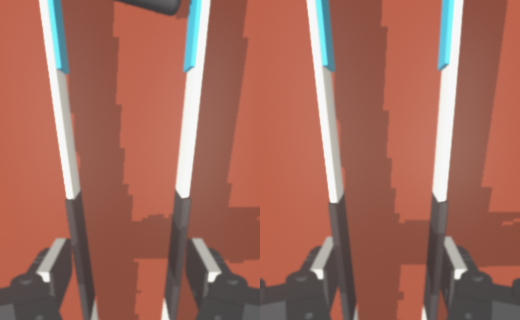

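The tongs followed this time: same image rows, arms closed slightly, and clear of the calculator. Next, pinch to 50 mm, lift, and carry over to the plate.

>>> jog_arm(
  targets=[
    [0,0,0,0,0,0,58.8],
    [0,0,0,0,0,-1,58.8],
    [0,0,0,0,0,-2,58.8],
    [0,0,0,0,0,-3,58.8],
    [0,0,0,0,0,-3,58.8],
    [0,0,0,-1,0,-2,58.8],
    [0,0,0,-2,0,-1,58.8],
    [0,0,0,-3,0,0,58.8],
  ],
)

```text
time: 15.25
ee_pos: [0.4862, -0.2796, 0.1158]
eef_rot: [[0.059, -0.998, 0.005], [-0.998, -0.059, -0.004], [0.004, -0.005, -1.0]]
contact_force: [0.5, -0.4, -1.3]
width: 0.0501
```

```bash
python3 - <<'E'
from h import *
togo((.503,.0495,.10),3.8)
f=arm.grab_frame("wrist");save(f,"w9.png");C=cloud(f);s=arm.get_state();R=np.array(s["eef_rot"]);p=np.array(s["ee_pos"])
T=((C-p)@R*1000)
g=f["img"].astype(int)
for r in range(0,310,30):
    m=(T[r,:,2]<0)&(T[r,:,2]>-40)&(abs(T[r,:,0])<32)&(np.arange(640)>240)&(np.arange(640)<400);c=np.nonzero(m)[0]
    print(r,[(k,*T[r,k].round(0).astype(int).tolist(),g[r,k].max()) for k in c[[0,3,-4,-1]]] if len(c)>4 else c)
E
```

```text
t 15.25 pos [ 0.4862 -0.2796  0.1158] shift cm [-32.76  -3.61   1.47] turn [-0.28 -0.23 -0.41] F [ 0.5 -0.4 -1.3] w 0.0501
0 [(np.int64(250), -21, -113, -40, np.int64(96)), (np.int64(253), -20, -115, -35, np.int64(92)), (np.int64(376), 27, -116, -32, np.int64(141)), (np.int64(379), 27, -113, -39, np.int64(141))]
30 [(np.int64(253), -20, -103, -39, np.int64(106)), (np.int64(256), -20, -105, -33, np.int64(91)), (np.int64(375), 27, -104, -34, np.int64(140)), (np.int64(378), 27, -103, -39, np.int64(155))]
60 [(np.int64(257), -19, -93, -38, np.int64(94)), (np.int64(260), -19, -94, -31, np.int64(91)), (np.int64(372), 26, -94, -32, np.int64(139)), (np.int64(375), 26, -92, -39, np.int64(145))]
90 [(np.int64(255), -21, -82, -38, np.int64(115)), (np.int64(258), -20, -82, -34, np.int64(111)), (np.int64(374), 28, -82, -32, np.int64(174)), (np.int64(377), 28, -81, -38, np.int64(178))]
120 [(np.int64(250), -23, -70, -40, np.int64(206)), (np.int64(254), -21, -70, -40, np.int64(220)), (np.int64(375), 28, -70, -37, np.int64(183)), (np.int64(379), 29, -70, -39, np.int64(235))]
150 [(np.int64(254), -22
[... 397 characters left out ...]
int64(89)), (np.int64(262), -20, -32, -40, np.int64(73)), (np.int64(374), 29, -32, -40, np.int64(70)), (np.int64(377), 30, -31, -39, np.int64(93))]
240 [(np.int64(256), -27, -11, -25, np.int64(118)), (np.int64(259), -26, -11, -25, np.int64(118)), (np.int64(370), 28, -17, -38, np.int64(57)), (np.int64(373), 30, -16, -37, np.int64(81))]
270 [(np.int64(265), -21, -2, -39, np.int64(53)), (np.int64(268), -20, 0, -37, np.int64(54)), (np.int64(369), 29, 0, -37, np.int64(52)), (np.int64(372), 30, -2, -39, np.int64(47))]
300 [(np.int64(272), -19, 18, -35, np.int64(90)), (np.int64(275), -18, 17, -35, np.int64(61)), (np.int64(363), 27, 17, -36, np.int64(61)), (np.int64(366), 29, 18, -34, np.int64(87))]
```

>>> jog_arm(
  targets=[
    [0,0,0,-4.5,-0.5,0,58.8],
    [0,0,0,-5,-0.5,0,58.8],
    [0,0,-0.4,-5,-0.5,0.3,58.8],
    [-0.2,-0.2,0,-5,-0.5,0.3,58.8],
    [0,0,0,-5,-0.5,0.3,58.8],
    [0,0,0,-4,-0.5,0.3,58.8],
    [0,0,0,-2,-0.5,0.3,58.8],
    [0,0,0,0,0,0,58.8],
  ],
)

```text
time: 16.3
ee_pos: [0.4952, 0.0462, 0.1017]
eef_rot: [[0.072, -0.997, -0.003], [-0.997, -0.072, 0.003], [-0.003, 0.003, -1.0]]
contact_force: [0.4, -0.2, -1.0]
width: 0.0502
```

```bash
cat >> h.py <<'E'
def look():
    """red centre and tong features in tool frame (mm) from the wrist camera, arm at rest"""
    s=arm.get_state();f=arm.grab_frame("wrist");R=np.array(s["eef_rot"]);p=np.array(s["ee_pos"])
    h=cv2.cvtColor(f["img"],cv2.COLOR_RGB2HSV);T=(cloud(f)-p)@R*1000
    bk=(h[...,2]<110)&(T[...,2]<-30)&(T[...,2]>-42)&(abs(T[...,0])<32)
    wh=(h[...,2]>150)&(T[...,2]<-30)&(T[...,2]>-42)&(abs(T[...,0])<32)
    tl=(h[...,0]>85)&(h[...,0]<105)&(h[...,1]>100)&(T[...,2]<-15)&(abs(T[...,0])<32)
    for n,m in(("dark",bk),("white",wh),("teal",tl)):
        for sg,l in((-1,"L"),(1,"R")):
            q=T[m&(T[...,0]*sg>5)];print(n,l,len(q),"y",np.percentile(q[:,1],[2,98]).round(1),"x med",np.median(q[:,0]).round(1),"z",np.percentile(q[:,2],[5,20]).round(1)) if len(q)>5 else 0
    W=cloud(f);m=((h[...,0]<6)|(h[...,0]>172))&(h[...,1]>165)&(h[...,2]>120)&(W[...,2]>.012)&(W[...,2]<.026)
    n,l,st,c=cv2.connectedComponentsWithStats(m.astype(np.uint8))
    for i in sorted(range(1,n),key=lambda i:-st[i,4])[:3]: print("red",st[i],at_z(f,c[i],.0185).round(4),"tool",((at_z(f,c[i],.0185)-p)@R*1000).round(1))
    return f
E
python3 - <<'E'
from h import *
togo((.503,.0495,.10),3.8)
f=look();save(f,"w10.png")
E
```

```text
t 16.3 pos [0.4952 0.0462 0.1017] shift cm [-0.27 -0.8   0.16] turn [0.16 0.17 0.3 ] F [ 0.4 -0.2 -1. ] w 0.0502
dark L 1826 y [-110.7   33. ] x med -23.1 z [-39.8 -37.8]
dark R 1413 y [-32.   32.5] x med 23.3 z [-39.7 -37.9]
white L 1105 y [-102.8  -34.1] x med -25.3 z [-41.9 -41.4]
white R 1708 y [-101.1  -34.7] x med 23.9 z [-41.8 -41. ]
teal L 685 y [-112.6  -90.3] x med -24.3 z [-43.4 -42.5]
teal R 713 y [-112.2  -90.8] x med 22.7 z [-43.4 -42.5]
red [301  35  30  24 356] [0.6187 0.0576 0.0185] tool [  -2.3 -124.2   82.8]
red [321  51   2   3   3] [0.6134 0.0519 0.0185] tool [   3.  -118.6   82.8]
red [318  51   1   2   2] [0.6136 0.0545 0.0185] tool [   0.4 -118.9   82.8]
```

Tong pads are at tool y ≈ −109 mm. The red button is measured at tool (−2.3, −124) mm from here, matching the top view to 6 mm. The tongs sit about 3° tips-up, so I'll tilt to level, shift, and come down to just above the buttons.

>>> jog_arm(
  targets=[
    [-3,0,0.2,-0.15,-1.35,0,58.8],
    [0,0,0,0,0,0,58.8],
    [0,0,0,0,0,1.5,58.8],
    [0,0,0,0,-0.1,2,58.8],
    [0,0,0,0,-0.1,2,58.8],
    [0,0,0,0,-0.1,1.3,58.8],
    [0,0,0,0,0,0,58.8],
    [0,0,0,0,0,0,58.8],
  ],
)

```text
time: 17.35
ee_pos: [0.5007, 0.044, 0.0292]
eef_rot: [[0.063, -0.996, -0.06], [-0.998, -0.063, -0.002], [-0.002, 0.06, -0.998]]
contact_force: [0.3, 1.2, -0.3]
width: 0.0504
```

```bash
cat >> h.py <<'E'
def lvl():
    """tong height along its length, world z of upper edge, at rest (upper-edge pixels, both arms)"""
    s=arm.get_state();f=arm.grab_frame("wrist");R=np.array(s["eef_rot"]);p=np.array(s["ee_pos"]);W=cloud(f);T=(W-p)@R*1000
    for y in (-108,-100,-90,-80,-70,-60,-50,-40,-30,-20):
        o=[]
        for sg in(-1,1):
            m=(abs(T[...,1]-y)<4)&(T[...,0]*sg>12)&(T[...,0]*sg<33)&(T[...,2]<-25)&(T[...,2]>-60)
            if m.sum()>8:o.append(np.percentile(W[m][:,2]*1000,90).round(1))
        print(y,o,end="; ")
    print()
E
python3 - <<'E'
from h import *
togo((.503,.0495,.10),4)
f=look();save(f,"w11.png");lvl()
f=arm.grab_frame("scene");save(f,"s3.png")
f=arm.grab_frame("top");save(f,"t3.png")
E
```

```text
t 17.35 pos [0.5007 0.044  0.0292] shift cm [-0.55  0.16 -7.08] turn [ 3.45  0.14 -0.37] F [ 0.3  1.2 -0.3] w 0.0504
dark L 952 y [-33.4   9.8] x med -22.5 z [-41.5 -39.6]
dark R 891 y [-30.1   9.8] x med 23.5 z [-41.3 -39.6]
white L 21 y [-83.  -30.8] x med -24.3 z [-41.9 -41.6]
white R 493 y [-79.3 -32.9] x med 23.4 z [-41.7 -40.6]
teal L 1016 y [-105.   -85.7] x med -23.7 z [-67.  -65.4]
teal R 905 y [-104.5  -85.8] x med 23.3 z [-67.1 -65.6]
red [ 282    0   52   58 2355] [0.6133 0.056  0.0185] tool [  -4.8 -113.6    3.9]
-108 [np.float64(82.0)]; -100 [np.float64(82.7), np.float64(82.5)]; -90 [np.float64(83.0), np.float64(83.3)]; -80 [np.float64(83.0), np.float64(83.1)]; -70 [np.float64(84.2), np.float64(84.2)]; -60 [np.float64(83.7), np.float64(83.4)]; -50 [np.float64(79.8), np.float64(79.9)]; -40 [np.float64(75.9), np.float64(75.8)]; -30 [np.float64(72.6), np.float64(72.7)]; -20 [np.float64(70.4), np.float64(70.5)];
```

The tongs have pitched tips-up in the grip: tips at z 82 mm, plates at 71 mm. While the arms are splayed, only the front edges of the finger pads bear, about 11 mm ahead of the centre of mass. To fix it I'll set them down flat on the bare desk just in front of the plate, release, and regrip about 10 mm further back.

>>> jog_arm(
  targets=[
    [1.2,0,0,0,1.5,0,58.8],
    [1.2,0,0,0,2.2,0,58.8],
    [1.0,0,0,0,2.2,0,58.8],
    [0,0,0,0,1.8,0,58.8],
    [0,0,0,0,0.8,0.3,58.8],
    [0,0,0,0,0,0.5,58.8],
    [0,0,0,0,0,0.5,58.8],
    [0,0,0,0,0,0,58.8],
  ],
)

```text
time: 18.55
ee_pos: [0.4206, 0.0393, 0.0205]
eef_rot: [[0.064, -0.998, 0.014], [-0.998, -0.064, 0.003], [-0.002, -0.014, -1.0]]
contact_force: [0.2, -0.3, -1.0]
width: 0.0503
```

```bash
python3 - <<'E'
from h import *
togo((.415,.039,-.0135),3.6)
E
```

```text
t 18.55 pos [0.4206 0.0393 0.0205] shift cm [0.   0.61 3.39] turn [-0.79  0.13  0.07] F [ 0.2 -0.3 -1. ] w 0.0503
```

>>> jog_arm(
  targets=[
    [-0.8,0,0,0,0.5,0.4,58.8],
    [0,0,0,0,0,0.6,58.8],
    [0,0,0,0,0,0.6,58.8],
    [0,0,0,0,0,0.6,58.8],
    [0,0,0,0,0,0.6,58.8],
    [0,0,0,0,0,0.4,58.8],
    [0,0,0,0,0,0.1,58.8],
    [0,0,0,0,0,0,58.8],
  ],
)

```text
time: 19.55
ee_pos: [0.4163, 0.0391, -0.015]
eef_rot: [[0.064, -0.998, -0.001], [-0.998, -0.064, 0.002], [-0.002, 0.001, -1.0]]
contact_force: [0.9, 0.2, 0.6]
width: 0.0503
```

```bash
python3 - <<'E'
from h import *
togo((.415,.039,-.0135),3.6);lvl()
E
```

```text
t 19.55 pos [ 0.4163  0.0391 -0.015 ] shift cm [ 0.    0.13 -0.15] turn [0.04 0.13 0.07] F [0.9 0.2 0.6] w 0.0503
-108 [np.float64(21.9), np.float64(21.8)]; -100 [np.float64(21.8), np.float64(21.8)]; -90 [np.float64(21.7), np.float64(21.9)]; -80 [np.float64(21.9), np.float64(22.0)]; -70 [np.float64(21.9), np.float64(22.0)]; -60 [np.float64(21.9), np.float64(21.9)]; -50 [np.float64(21.9), np.float64(21.9)]; -40 [np.float64(21.9), np.float64(22.0)]; -30 [np.float64(24.0), np.float64(24.1)]; -20 [np.float64(23.9), np.float64(24.0)];
```

They're flat again (plates 24 mm, arms 22 mm). Now regrip 10 mm further back, pinch a bit more, and lift gently.

>>> jog_arm(
  targets=[
    [0,0,0,0,0,0,74],
    [0,0,0,0,0,0,74],
    [0,0,0,0,1.0,0,74],
    [0,0,0,0,0,0,66],
    [0,0,0,0,0,0,56],
    [0,0,0,0,0,0,55],
    [0,0,0,0,0,-0.2,55],
    [0,0,0,0,0,-0.4,55],
  ],
)

```text
time: 20.6
ee_pos: [0.4056, 0.0384, -0.0085]
eef_rot: [[0.064, -0.998, -0.0], [-0.998, -0.064, 0.002], [-0.002, 0.0, -1.0]]
contact_force: [-0.4, 0.4, -0.6]
width: 0.0473
```

>>> jog_arm(
  targets=[
    [0,0,0,0,0,-0.6,55],
    [0,0,0,0,0,-0.8,55],
    [0,0,0,0,0,-0.8,55],
    [0,0,0,0,0,-0.8,55],
    [0,0,0,0,0,-0.6,55],
    [0,0,0,0,0,-0.4,55],
    [0,0,0,0,0,-0.2,55],
    [0,0,0,0,0,0,55],
  ],
)

```text
time: 21.6
ee_pos: [0.406, 0.0383, 0.0373]
eef_rot: [[0.064, -0.998, 0.001], [-0.998, -0.064, 0.002], [-0.002, -0.001, -1.0]]
contact_force: [-0.2, 0.3, -0.9]
width: 0.0472
```

```bash
python3 - <<'E'
from h import *
togo((.495,.045,.03),3.8);lvl();look()
E
```

```text
t 21.6 pos [0.406  0.0383 0.0373] shift cm [-0.1  -8.92  0.74] turn [-0.08  0.13 -0.13] F [-0.2  0.3 -0.9] w 0.0472
-108 [np.float64(74.2), np.float64(74.4)]; -100 [np.float64(74.1), np.float64(74.2)]; -90 [np.float64(74.4), np.float64(74.4)]; -80 [np.float64(74.2), np.float64(74.4)]; -70 [np.float64(74.2), np.float64(74.2)]; -60 [np.float64(74.0), np.float64(74.1)]; -50 [np.float64(74.0), np.float64(74.0)]; -40 [np.float64(75.8), np.float64(76.1)]; -30 [np.float64(75.8), np.float64(75.9)]; -20 [np.float64(76.0), np.float64(75.9)]; 
dark L 1908 y [-102.9   22.1] x med -21.2 z [-39.4 -38.4]
dark R 1766 y [-44.9  20.7] x med 21.9 z [-39.6 -38.5]
white L 1433 y [-112.2   30.8] x med -23.4 z [-37.2 -36.6]
white R 1819 y [-112.1   30.8] x med 22.4 z [-37.2 -36.6]
teal L 377 y [-115.9 -102.6] x med -21.6 z [-36.  -35.4]
teal R 356 y [-116.2 -103. ] x med 20.6 z [-36.2 -35.4]
```

The tongs are now level to within 0.3 mm over 80 mm. Move forward gently, with a stop partway to measure the red button.

>>> jog_arm(
  targets=[
    [0,0,0,-0.1,-0.4,0,55],
    [0,0,0,-0.1,-0.8,0,55],
    [0,0,0,-0.1,-1.0,0,55],
    [0,0,0,-0.1,-1.0,0,55],
    [0,0,0,0,-0.8,0,55],
    [0,0,0,0,-0.4,0,55],
    [0,0,0,0,0,0,55],
    [0,0,0,0,0,0,55],
  ],
)

```text
time: 22.7
ee_pos: [0.4529, 0.0457, 0.0364]
eef_rot: [[0.064, -0.998, 0.0], [-0.998, -0.064, 0.002], [-0.002, -0.0, -1.0]]
contact_force: [0.1, 0.3, -0.8]
width: 0.047
```

```bash
python3 - <<'E'
from h import *
togo((.4927,.0481,.0373),3.7)
f=look();lvl();save(f,"w12.png")
E
```

```text
t 22.7 pos [0.4529 0.0457 0.0364] shift cm [ 0.01 -3.99 -0.08] turn [-0.01  0.13 -0.03] F [ 0.1  0.3 -0.8] w 0.047
dark L 1791 y [-102.5   22.4] x med -21.0 z [-39.2 -38.3]
dark R 1691 y [-44.8  20.7] x med 21.8 z [-39.3 -38.5]
white L 1445 y [-112.4   30.7] x med -23.4 z [-37.1 -36.6]
white R 1841 y [-112.    30.9] x med 22.4 z [-37.2 -36.6]
teal L 323 y [-115.6 -102.7] x med -21.6 z [-36.2 -35.5]
teal R 333 y [-116.3 -103.1] x med 20.6 z [-36.2 -35.5]
-108 [np.float64(73.4), np.float64(73.3)]; -100 [np.float64(73.2), np.float64(73.3)]; -90 [np.float64(73.3), np.float64(73.3)]; -80 [np.float64(73.4), np.float64(73.4)]; -70 [np.float64(73.0), np.float64(73.2)]; -60 [np.float64(73.0), np.float64(73.1)]; -50 [np.float64(73.1), np.float64(73.1)]; -40 [np.float64(75.1), np.float64(75.3)]; -30 [np.float64(75.0), np.float64(75.1)]; -20 [np.float64(75.0), np.float64(75.1)];
```

>>> jog_arm(
  targets=[
    [0,0,0,0,-0.5,0,55],
    [0,0,0,0,-1.0,0,55],
    [0,0,0,0,-1.0,0.2,55],
    [0,0,0,0,-0.8,0.4,55],
    [0,0,0,0,-0.4,0.6,55],
    [0,0,0,0,-0.1,0.6,55],
    [0,0,0,0,0,0.3,55],
    [0,0,0,0,0,0,55],
  ],
)

```text
time: 23.8
ee_pos: [0.4931, 0.0483, 0.0134]
eef_rot: [[0.064, -0.998, -0.001], [-0.998, -0.064, 0.002], [-0.002, 0.001, -1.0]]
contact_force: [0.8, 0.2, -0.5]
width: 0.0473
```

```bash
python3 - <<'E'
from h import *
togo((.4927,.0481,.0100),3.7)
s=arm.get_state();R=np.array(s["eef_rot"]);p=np.array(s["ee_pos"]);tip=p+R@[-.0005,-.121,-.027];print("tip est",tip.round(4))
o=[]
for n in("top","scene"):
    f=arm.grab_frame(n);h=cv2.cvtColor(f["img"],cv2.COLOR_RGB2HSV);W=cloud(f)
    nb=(abs(W[...,0]-.613)<.05)&(abs(W[...,1]-.056)<.045)
    red=nb&((h[...,0]<6)|(h[...,0]>172))&(h[...,1]>165)&(h[...,2]>110)&(W[...,2]>.01)
    tl=nb&(h[...,0]>85)&(h[...,0]<105)&(h[...,1]>90)
    for k,m,z in(("red",red,.0185),("teal",tl,.0)):
        y,x=np.nonzero(m)
        if len(x): print(n,k,len(x),x.mean().round(1),y.mean().round(1),at_z(f,(x.mean(),y.mean()),z).round(4), W[m].mean(0).round(4))
    c=proj(f,tip).astype(int);o.append(cv2.resize(f["img"][c[1]-28:c[1]+28,c[0]-38:c[0]+38],None,fx=5,fy=7,interpolation=cv2.INTER_CUBIC))
cv2.imwrite("pics/c1.png",np.hstack(o)[:,:,::-1])
E
```

```text
t 23.8 pos [0.4931 0.0483 0.0134] shift cm [0.02 0.04 0.34] turn [ 0.04  0.13 -0.03] F [ 0.8  0.2 -0.5] w 0.0473
tip est [0.6139 0.0565 0.0404]
top red 62 336.6 183.9 [0.6127 0.0572 0.0185] [0.6126 0.0572 0.0186]
scene red 41 305.6 229.4 [0.6158 0.0547 0.0185] [0.6157 0.0548 0.0182]
scene teal 14 311.0 221.5 [0.5945 0.0922 0.    ] [0.6155 0.0766 0.046 ]
```

View pics/c1.png

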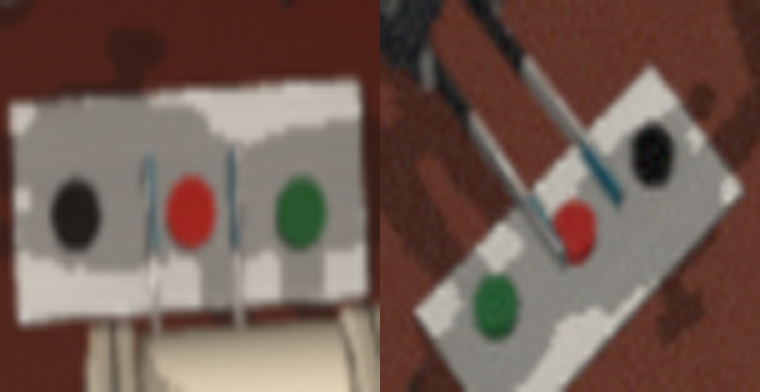

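The crop shows the tips straddling the red button evenly (top-view half), with black and green clear on both sides. Descend.

>>> jog_arm(
  targets=[
    [0,0,0,0,0,0.2,55],
    [0,0,0,0,0,0.4,55],
    [0,0,0,0,0,0.5,55],
    [0,0,0,0,0,0.4,55],
    [0,0,0,0,0,0.3,55],
    [0,0,0,0,0,0.1,55],
    [0,0,0,0,0,0,55],
    [0,0,0,0,0,0,55],
  ],
)

```text
time: 24.9
ee_pos: [0.4935, 0.0483, -0.0063]
eef_rot: [[0.064, -0.998, 0.0], [-0.998, -0.064, 0.002], [-0.002, -0.0, -1.0]]
contact_force: [0.1, 0.8, -0.5]
width: 0.0472
```

```bash
python3 - <<'E'
from h import *
togo((.4931,.0483,-.0068),3.7);lvl()
E
```

```text
t 24.9 pos [ 0.4935  0.0483 -0.0063] shift cm [0.   0.04 0.05] turn [-0.02  0.13 -0.03] F [ 0.1  0.8 -0.5] w 0.0472
-108 [np.float64(30.6), np.float64(30.5)]; -100 [np.float64(30.4), np.float64(30.5)]; -90 [np.float64(30.5), np.float64(30.5)]; -80 [np.float64(30.4), np.float64(30.6)]; -70 [np.float64(30.4), np.float64(30.4)]; -60 [np.float64(30.4), np.float64(30.4)]; -50 [np.float64(30.4), np.float64(30.5)]; -40 [np.float64(32.4), np.float64(32.4)]; -30 [np.float64(32.4), np.float64(32.4)]; -20 [np.float64(32.2), np.float64(32.4)];
```

>>> jog_arm(
  targets=[
    [0,0,0,0,0,0.1,55],
    [0,0,0,0,0,0,53],
    [0,0,0,0,0,0,51],
    [0,0,0,0,0,0,49],
    [0,0,0,0,0,0,47],
    [0,0,0,0,0,0,44],
    [0,0,0,0,0,0,40],
    [0,0,0,0,0,0,40],
  ],
  squeeze=25,
)

```text
time: 25.95
ee_pos: [0.4937, 0.0484, -0.007]
eef_rot: [[0.064, -0.998, 0.001], [-0.998, -0.064, 0.002], [-0.002, -0.001, -1.0]]
contact_force: [-0.4, 0.2, -1.4]
width: 0.0402
```

```bash
python3 - <<'E'
from h import *
togo((.4931,.0483,-.0068),3.7);lvl()
E
```

```text
t 25.95 pos [ 0.4937  0.0484 -0.007 ] shift cm [ 0.01  0.06 -0.02] turn [-0.06  0.13 -0.02] F [-0.4  0.2 -1.4] w 0.0402
-108 [np.float64(28.7), np.float64(28.8)]; -100 [np.float64(28.8), np.float64(28.8)]; -90 [np.float64(28.8), np.float64(28.9)]; -80 [np.float64(28.8), np.float64(28.7)]; -70 [np.float64(28.8), np.float64(28.8)]; -60 [np.float64(28.6), np.float64(28.5)]; -50 [np.float64(28.8), np.float64(28.6)]; -40 [np.float64(30.5), np.float64(30.7)]; -30 [np.float64(30.6), np.float64(30.6)]; -20 [np.float64(30.6), np.float64(30.4)];
```

The grip stopped at 40.2 mm with the pads around the button, level. Lift gently, and measure the anvil better while at rest.

>>> jog_arm(
  targets=[
    [0,0,0,0,0,-0.2,40],
    [0,0,0,0,0,-0.5,40],
    [0,0,0,0,0,-1.0,40],
    [0,0,0,0,0,-1.5,40],
    [0,0,0,0,0,-1.5,40],
    [0,0,0,0,0,-1.2,40],
    [0,0,0,0,0,-0.6,40],
    [0,0,0,0,0,0,40],
  ],
)

```text
time: 27.0
ee_pos: [0.4943, 0.0483, 0.0639]
eef_rot: [[0.064, -0.998, 0.003], [-0.998, -0.064, 0.003], [-0.002, -0.003, -1.0]]
contact_force: [0.5, 0.3, -0.6]
width: 0.0402
```

```bash
python3 - <<'E'
from h import *
from scipy.optimize import minimize
togo((.4931,.0483,.06),3.7);lvl()
fs=[arm.grab_frame("top"),arm.grab_frame("scene")];Ws=[cloud(f) for f in fs]
for f,W,n in zip(fs,Ws,("top","scene")):
    h=cv2.cvtColor(f["img"],cv2.COLOR_RGB2HSV)
    nb=np.hypot(W[...,0]-.585,W[...,1]-.31)<.05
    m=nb&(W[...,2]>.0445)&(W[...,2]<.0535)
    P=W[m][:,:2].astype(np.float32);c,r=cv2.minEnclosingCircle(P)
    print(n,"anvil",len(P),np.round(c,4),round(r,4),np.median(W[m][:,2]).round(4))
    b=(abs(W[...,0]-.6)<.16)&(abs(W[...,1]-.33)<.16)&(W[...,2]>.034)&(W[...,2]<.0445)&(h[...,2]>60)
    k,l,st,_=cv2.connectedComponentsWithStats(b.astype(np.uint8));b=l==1+st[1:,4].argmax()
    P=W[b][:,:2];r=cv2.minAreaRect(P.astype(np.float32));print(" base",len(P),np.round(r[0],4),np.round(r[1],4),round(r[2],1))
    red=((h[...,0]<6)|(h[...,0]>172))&(h[...,1]>165)&(h[...,2]>110)&(W[...,2]>.05)&(W[...,2]<.11)&(np.hypot(W[...,0]-.613,W[...,1]-.056)<.05)
    if red.sum(): print(" red lifted",red.sum(),W[red].mean(0).round(4))
    if r[1][0]>.1:
        best=None
        for yaw in np.radians(np.arange(-22,-11,.5)):
            X=P@np.array([np.cos(yaw),np.sin(yaw)]);Y=P@np.array([-np.sin(yaw),np.cos(yaw)])
            e=[np.percentile(v,q) for v in(X,Y) for q in(.5,99.5)]
            a=(e[1]-e[0])*(e[3]-e[2])
            if best is None or a<best[0]:best=(a,yaw,e)
        a,yaw,e=best;print(" yaw",np.degrees(yaw),"size",e[1]-e[0],e[3]-e[2])
        u=np.array([np.cos(yaw),np.sin(yaw)]);v=np.array([-u[1],u[0]])
        for ox in(e[0]+.06,e[1]-.07):
            for oy in (e[2]+.053,e[3]-.103):print("  origin",(u*ox+v*oy).round(4))
E
```

```text
t 27.0 pos [0.4943 0.0483 0.0639] shift cm [-0.01  0.12  0.39] turn [-0.2   0.13 -0.03] F [ 0.5  0.3 -0.6] w 0.0402
-108 [np.float64(99.7), np.float64(99.8)]; -100 [np.float64(99.7), np.float64(99.9)]; -90 [np.float64(99.9), np.float64(99.9)]; -80 [np.float64(99.8), np.float64(99.6)]; -70 [np.float64(99.7), np.float64(99.8)]; -60 [np.float64(99.7), np.float64(99.8)]; -50 [np.float64(99.7), np.float64(99.7)]; -40 [np.float64(101.6), np.float64(101.7)]; -30 [np.float64(101.5), np.float64(101.6)]; -20 [np.float64(101.4), np.float64(101.7)]; 
top anvil 257 [0.5809 0.3002] 0.037 0.0481
 base 1550 [0.5963 0.331 ] [0.1547 0.1297] 72.1
 red lifted 68 [0.6128 0.0567 0.089 ]
 yaw -18.0 size 0.1283161990126203 0.1519245040001121
  origin [0.585  0.3099]
  origin [0.5837 0.3061]
  origin [0.5834 0.3105]
  origin [0.5821 0.3066]
scene anvil 195 [0.5799 0.3105] 0.0451 0.0481
 base 1056 [0.5981 0.3276] [0.1557 0.1301] 72.5
 red lifted 47 [0.6133 0.0559 0.0886]
 yaw -17.0 size 0.12819468678269025 0.1531013484571166
  origin [0.587  0.3058]
  origin [0.5862 0.3031]
  origin [0.5853 0.3064]
  origin [0.5844 0.3036]
```

The base outline measures 155×130 mm (156×130 given), which puts the anvil axis at ≈(0.585, 0.308) with tester yaw ≈ −17.7°. The button hangs level at tool y ≈ −119 mm. Next, carry it to a staging point in front of the tester.

>>> jog_arm(
  targets=[
    [0,0,0,-1.0,0.3,0,40],
    [0,0,0,-2.5,0.7,0,40],
    [0,0,0,-4.0,1.1,0,40],
    [0,0,0,-5.0,1.35,0,40],
    [0,0,0,-5.0,1.35,0,40],
    [0,0,0,-5.0,1.35,0,40],
    [0,0,0,-4.0,1.1,0,40],
    [0,0,0,-2.5,0.7,0,40],
  ],
)

```text
time: 28.15
ee_pos: [0.3898, 0.3424, 0.0602]
eef_rot: [[0.06, -0.998, -0.004], [-0.998, -0.06, 0.001], [-0.001, 0.004, -1.0]]
contact_force: [-0.2, -0.4, -1.2]
width: 0.04
```

>>> jog_arm(
  targets=[
    [0,0,2,-1.0,0.3,0,40],
    [0,0,3,0,0,0,40],
    [0,0,4,0,0,0,40],
    [0,0,3,0,0,0,40],
    [0,0,2,0,0,0,40],
    [0,0,1,0,0,0,40],
    [0,0,0,0,0,0,40],
    [0,0,0,0,0,0,40],
  ],
)

```text
time: 29.15
ee_pos: [0.3788, 0.356, 0.0565]
eef_rot: [[-0.201, -0.98, -0.01], [-0.98, 0.201, -0.004], [0.006, 0.009, -1.0]]
contact_force: [-0.4, -0.3, -0.9]
width: 0.0402
```

```bash
cat > st.py <<'E'
from h import *
s=arm.get_state();R=np.array(s["eef_rot"]);p=np.array(s["ee_pos"]);b=p+R@[-.0004,-.119,-.019]
print("hd",np.degrees(np.arctan2(-R[1,1],-R[0,1])).round(2),"button est",b.round(4),"to anvil, tool cm",(R.T@(np.array([.585,.308,.079])-b)*100).round(2))
togo((.4,.35,.06),-12)
for n in("top","scene"):
    f=arm.grab_frame(n);h=cv2.cvtColor(f["img"],cv2.COLOR_RGB2HSV);W=cloud(f)
    m=((h[...,0]<6)|(h[...,0]>172))&(h[...,1]>165)&(h[...,2]>90)&(W[...,2]>.065)&(W[...,2]<.11)&(np.hypot(W[...,0]-b[0],W[...,1]-b[1])<.04)
    print(n,m.sum(),W[m].mean(0).round(4) if m.any() else "");save(f,n+"_st.png")
lvl()
E
python3 st.py
```

```text
hd -11.61 button est [0.4956 0.3325 0.0744] to anvil, tool cm [ 0.61 -9.24 -0.53]
t 29.15 pos [0.3788 0.356  0.0565] shift cm [ 0.16 -2.19 -0.37] turn [ 0.49 -0.33  0.39] F [-0.4 -0.3 -0.9] w 0.0402
top 85 [0.4967 0.3329 0.0806]
scene 37 [0.4995 0.3319 0.0794]
-108 [np.float64(91.1), np.float64(91.3)]; -100 [np.float64(90.9), np.float64(91.3)]; -90 [np.float64(91.0), np.float64(91.5)]; -80 [np.float64(91.3), np.float64(91.6)]; -70 [np.float64(91.3), np.float64(91.7)]; -60 [np.float64(91.3), np.float64(91.5)]; -50 [np.float64(91.5), np.float64(91.8)]; -40 [np.float64(93.5), np.float64(93.8)]; -30 [np.float64(93.5), np.float64(93.8)]; -20 [np.float64(93.5), np.float64(93.9)];
```

>>> jog_arm(
  targets=[
    [0.2,-0.1,0,0.1,-0.3,-0.2,40],
    [0.2,-0.1,0,0.1,-0.8,-0.1,40],
    [0.1,-0.1,0,0.1,-1.3,-0.1,40],
    [0,0,0,0.1,-1.5,0,40],
    [0,0,0,0.1,-1.3,0,40],
    [0,0,0,0.1,-0.8,0,40],
    [0,0,0,0,-0.3,0,40],
    [0,0,0,0,0,0,40],
  ],
)

```text
time: 30.3
ee_pos: [0.4452, 0.3356, 0.061]
eef_rot: [[-0.203, -0.979, 0.002], [-0.979, 0.203, 0.0], [-0.001, -0.002, -1.0]]
contact_force: [-0.9, -0.7, -1.4]
width: 0.04
```

```bash
python3 st.py
```

```text
hd -11.71 button est [0.5618 0.3119 0.0801] to anvil, tool cm [-0.09 -2.35  0.12]
t 30.3 pos [0.4452 0.3356 0.061 ] shift cm [-0.49  4.72  0.09] turn [-0.09  0.04  0.29] F [-0.9 -0.7 -1.4] w 0.04
top 69 [0.5632 0.3116 0.0859]
scene 29 [0.5631 0.3102 0.0855]
-108 [np.float64(96.5), np.float64(96.8)]; -100 [np.float64(96.6), np.float64(96.7)]; -90 [np.float64(96.6), np.float64(96.8)]; -80 [np.float64(96.7), np.float64(96.7)]; -70 [np.float64(96.6), np.float64(96.6)]; -60 [np.float64(96.6), np.float64(96.6)]; -50 [np.float64(96.4), np.float64(96.6)]; -40 [np.float64(98.6), np.float64(98.6)]; -30 [np.float64(98.4), np.float64(98.5)]; -20 [np.float64(98.3), np.float64(98.5)];
```

>>> jog_arm(
  targets=[
    [0,0,0,-0.1,-0.3,0,40],
    [0,0,0,0,-0.6,0.1,40],
    [0,0,0,0,-0.6,0,40],
    [0,0,0,0,-0.5,0,40],
    [0,0,0,0,-0.2,0,40],
    [0,0,0,0,0,0,40],
    [0,0,0,0,0,0,40],
    [0,0,0,0,0,0,40],
  ],
)

```text
time: 31.45
ee_pos: [0.4675, 0.3323, 0.0599]
eef_rot: [[-0.202, -0.979, 0.001], [-0.979, 0.202, 0.0], [-0.0, -0.001, -1.0]]
contact_force: [-0.1, -0.9, -1.5]
width: 0.0401
```

```bash
python3 st.py; python3 - <<'E'
from h import *
o=[]
for n in("top","scene"):
    f=arm.grab_frame(n);c=proj(f,(.585,.308,.08)).astype(int)
    for k in("anvil","foot"):
        for r in arm.place_of(f,k)[:1]:print(n,k,r["confidence"],at_z(f,r["position"],.048 if k=="anvil" else .118).round(4))
    r=arm.place_of(f,"red_mid")[:1]
    for q in r:print(n,"red",q["confidence"],at_z(f,q["position"],.079).round(4))
    o.append(cv2.resize(f["img"][c[1]-32:c[1]+32,c[0]-36:c[0]+36],None,fx=5.5,fy=7,interpolation=cv2.INTER_CUBIC))
cv2.imwrite("pics/fin.png",np.hstack(o)[:,:,::-1])
E
```

```text
hd -11.63 button est [0.5841 0.3087 0.079 ] to anvil, tool cm [ 0.05 -0.1   0.  ]
t 31.45 pos [0.4675 0.3323 0.0599] shift cm [-0.38  6.96 -0.02] turn [-0.07  0.02  0.37] F [-0.1 -0.9 -1.5] w 0.0401
top 8 [0.5773 0.3033 0.0849]
scene 30 [0.5884 0.3075 0.0853]
-108 [np.float64(95.4), np.float64(95.7)]; -100 [np.float64(95.5), np.float64(95.6)]; -90 [np.float64(95.6), np.float64(95.7)]; -80 [np.float64(95.6), np.float64(95.7)]; -70 [np.float64(95.5), np.float64(95.5)]; -60 [np.float64(95.4), np.float64(95.6)]; -50 [np.float64(95.4), np.float64(95.6)]; -40 [np.float64(97.3), np.float64(97.5)]; -30 [np.float64(97.3), np.float64(97.6)]; -20 [np.float64(97.4), np.float64(97.5)]; 
top anvil 0.82 [0.5934 0.3144 0.048 ]
top foot 0.84 [0.5843 0.312  0.118 ]
top red 0.56 [0.6877 0.2355 0.079 ]
scene anvil 0.78 [0.5861 0.3043 0.048 ]
scene foot 0.72 [0.5866 0.3037 0.118 ]
scene red 0.6 [0.5897 0.3085 0.079 ]
```

View pics/fin.png

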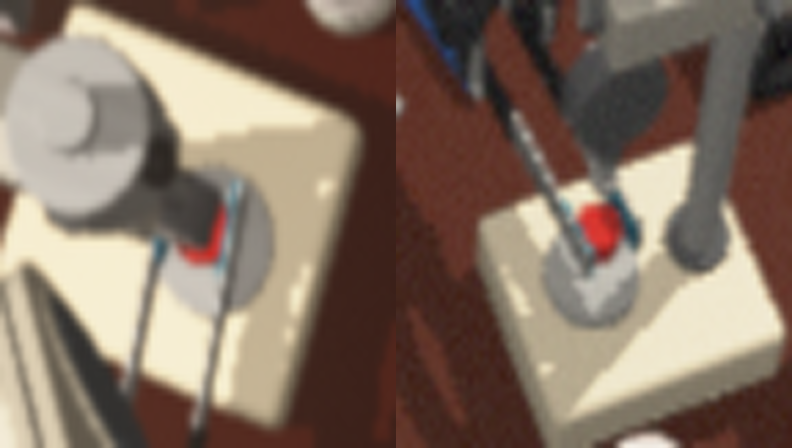

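The final view shows the red button held in the tongs above the anvil, under the stem. It is level, and the position estimates agree to a few mm. Handing in.

```bash
python3 - <<'E'
from h import *
s=arm.get_state();print(s["time"],np.abs(s["joint_vel"]).max(),s["width"]);print(arm.close_job())
E
```

```text
32.0 0.12199492889312302 0.040284611903382395
the job is handed in; nothing more can be done
None
```

I picked up the spring tongs, closed them on the red button and carried it in from the front. I handed the job in at 32.0 s with the button held still between the anvil and the raised foot. The hand-in returned no verdict.

**Last checks:**
- **Centring:** the tool pose put the button at (0.584, 0.309) and the scene camera at (0.588, 0.308), against my anvil axis of (0.585, 0.308). The networks' readings of the anvil and foot averaged close to that axis but scattered by up to about 1 cm. At the end the top camera saw only 8 pixels of the button, so I ignored its reading, which was 9 mm off.
- **Height:** the underside of the button is about 25 mm above the anvil, and the tops of the tongs at the tips are about 22 mm below the foot.
- **Level and still:** the tongs are level to about 0.3 mm over the 80 mm I measured, and the fastest joint was moving at 0.12 °/s. The grip stayed at 40 mm, and I saw no sign of the tester being touched.

**What disagreed or failed on the way:**
- **Fingertips:** they sat about 20 mm behind the TCP, not 17 mm ahead as stated. The first pinches passed above the thumb plates, so I stepped down until they touched.
- **First grip:** the tongs swung about 10° tips-up in the fingers. I set them flat on bare desk, gripped them 10 mm further back, and they stayed level after that.
- **Not checked:** I did not re-measure the other buttons or the calculator at the end. The black and green buttons were in their places with tongs astride the red one, and I drew the tongs back from the calculator before pinching harder.

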